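# Close the filler canister and keep its outer cap in hand

### The arm

A 6-joint arm with a two-finger parallel gripper is mounted at the origin on the work surface. World frame = base frame: x ahead of the robot, y to its left, z up, the work surface at z = 0. Lengths are in m, angles in rad, forces in N, time in s.
With the tool pointing down it reaches from about 0.3 to 0.825 m from the base axis. Payload 5.4 kg.
Tool frame: the origin (TCP) lies on the centre line of the jaws, within the pads' length; the fingertips stand 22 mm ahead of it and the grasp point (between the pads) lies 3 mm ahead of it; z points along the fingers, x is the direction in which the jaws open and shut, and the axes are right-handed (so a half turn about z gives the same grasp; the last joint's range is limited). The gripper opens to 92 mm and grips with 3 to 60 N. Pads are 20 mm wide; open, the fingers measure 128 mm over their backs; the gripper's body (75 mm by 189 mm) begins 69 mm behind the grasp point.
Start: joints at [-1.46, 0.158, 1.597, -0, 1.386, -0.21], TCP at [0.181, -0.546, 0.237] pointing down, gripper open.
Joint ranges: [-2.91, 2.91], [-0.94, 2.29], [0.18, 2.7], [-1.29, 4.43], [0.17, 2.64], [-3, 3]. Speed limits (rad/s): [2.57, 2.57, 3.14, 3.14, 3.14, 3.14].

### API

Orientations are given as a 3x3 rotation matrix whose columns are the frame's x, y, z axes.
In Python, from plant import get_state, read_camera, calibration, ctrl gives the robot as it stands. The module is installed in compiled form; this text tells all that it offers.
- The arm moves only by the shell command python3 -m jog 'ROWS'. ROWS is JSON, a list of rows, each a list of 7 numbers: the shift along the tool's x, y, z in cm, then the turn, a rotation vector about the tool's x, y, z in rad, then the gripper's target within -1 to 1 (shut at 1, half-way at 0, fully open at -1). A call has 1 to 20 rows; each row is the pose to reach, as a shift and turn from the pose measured when the call began, along the tool's axes at that moment; what a row does not reach only later rows make up. A row lasts 1/10 s, in which the tool goes at most 50 mm and 8.59 degrees, less where a joint would pass 70% of its speed; a pose out of reach is approached as far as the arm can. A call with a gripper value outside its range is refused whole. The fingers move at their own pace and stop on an object; the grip force is fixed at half the most. Time passes only in rows, so rows that repeat a pose let the fingers close. It gives the time, the measured TCP pose, the force and the opening at its end, in the units of the state.
- get_state(): the state, without advancing time (a new reading comes with each control period).
- read_camera(name): name is "scene" or "top" or "wrist"; returns the picture (420x560x3 uint8, red, green, blue); there is no depth.
- calibration(name): a dict with "fx", "fy", "cx", "cy" (pixels), "camera_from_world" (4x4, takes a point from world to camera coordinates); the wrist camera has in their place "T_tool_cam" (4x4, takes a point from camera to tool coordinates, whose origin is the TCP and whose axes are the tool frame's). Camera axes: x right, y up, looking along -z (the intrinsics and any distortion apply to the point x, -y, -z); pixel columns grow to the right and rows downward; lengths in m; the calibration is good to about 2 mm. A picture is of the moment at which its call begins: read the wrist's pose just before it. calibration takes no time and is no camera call.
- ctrl.finish_job(): hands the job in, once; it reports no verdict.
The state is a dict: "time_s": time; "joints": joint angles; "qvel": joint speeds; "joint_efforts": joint torques, N m; "tcp_pos": TCP position; "ee_rot": TCP orientation; "ft_force": force on the tool from outside, world axes, zero at the start; "ft_torque": the same for the moment, N m; "gripper_width": opening from 0.0 (shut) to 1.0 (fully open).
Only numpy, scipy, OpenCV 4.12 (cv2) and the standard library are available. Lean on these libraries where they do the work, as an engineer would, in place of code of your own. Each camera call takes 0.05 s, during which the arm holds its last target.

### The job

Close up the filler canister so the filler stays dry: first press the red spout cover down until its catch clicks and holds it shut, then pick up the two lids together, the inner lid with the blue outer cap still on it, and lower them onto the open neck until the inner lid is fully home, without dropping it in. Then lift off the outer cap alone, because it is also the water measure, leaving the inner lid seated and untouched, and finish while still holding the cap level in the gripper, about 10 cm above the inner lid. Leave the tile, bowl, bottle and spatula where they are.

Things in the scene. Friction and masses are not known exactly. Their poses are not given: they have to be found in the camera images.
- canister: White tin box screwed to the bench, 110 mm (its x) by 176 mm (its y), flat top deck 95 mm above the bench; origin under its centre. Its y points along the long side towards the red spout cover, z up. A steel filling neck stands on the deck, its axis 36 mm from the middle towards -y; the spout cover lies at the +y end.
- neck_mouth (a point): Centre of the rim of the canister's open filling neck: a round tube with vertical axis, outer diameter 62 mm, bore 52, standing 28 above the deck, so the rim is 123 mm above the bench. Axes as the canister's. The deck reaches 55 mm to each side of the neck axis in the canister's x.
- cover_hinge (a point): Middle of the hinge line of the red spout cover (fixed), 56 mm from the neck axis towards the canister's +y and 101 mm above the bench. Axes as the canister's; the hinge line runs along x. 51 to 58 mm beyond it in +y a small spring roller catch stands on the deck, its top 109 mm above the bench; it snaps over the cover's tip.
- cover_press (a point): Middle of the upper face of the red cover, where it is pressed; moves with it. The cover is 42 mm wide, 52 from hinge to tip, 6 thick; this point is 26 along it from the hinge. Shut, it lies level towards the canister's +y, upper face 106 mm above the bench. Pressed straight down there it needs about 12 N to snap past the catch.
- cover (a joint): Opening angle of the red spout cover in rad: 0 shut, grows as its tip rises. It starts half open, 0.65 to 0.95, kept there by a light spring and hinge friction, and springs back up to about 0.5 if let go before the catch has snapped over its tip; caught, it stays below 0.03.
- inner_flange (a point): Centre of the white inner lid, half-way up its flange; z up. Plug of diameter 49 mm, length 20, tapered foot; above it the round flange, diameter 66, thickness 10: the widest part and its grip; then a boss (diameter 50, height 6) and knob, hidden in the cap. About 0.13 kg. It stands on its plug on the bench, this point 25 mm up. Home, the flange rests on the neck rim, this point 5 mm above it.
- cap_middle (a point): Centre of the blue outer cap, half-way up; z up. A cup upside down over the inner lid: outer diameter 60 mm, height 44, wall 3, about 0.06 kg. It only rests on the inner lid's flange, around the boss: gripping the cap lifts the cap alone, gripping the flange carries both lids. Resting, this point is 27 mm above the middle of the flange and the cap's top 49 above it.
- tile: Bystander: glazed tile in blue, white and green, 140 by 140 by 18 mm, lying flat on the bench beyond the canister; origin under its centre.
- bowl: Bystander: dark rubber mixing bowl, rim diameter 104, height 48; origin under its centre.
- bottle: Bystander: clear bottle with blue label and cap, diameter 64, height 185; origin under its centre.
- spatula: Bystander: spatula 200 mm long, lying on the bench; origin near its middle, x along it.
Things that resemble listed ones, but are neither listed nor needed, are in the scene too. What is shaped like the canister but yellow is not meant. Of the things that look like the part that bears cap_middle, the larger one is meant.

How it is judged:
By the outcome, as a careful person would: the job done as asked, in the order asked, and still so for the second after the job is handed in, while the arm keeps its last pose, push and grip.
It also fails if it takes over 64 s, if anything falls off the work surface, if the arm or the gripper's body presses on something with over 40 N, if the wrist force passes 120 N, or if a joint passes its speed limit or range.

## Working session

There is one attempt and no reset: what is moved stays moved. The work goes in short steps, Python scripts to look and compute and a shell command to move; the robot and the scene stay as the last step left them, time stands still between calls to the robot, and variables do not carry over. Pictures are saved under pics/ and viewed, and the job is handed in when it is done.

```bash
mkdir -p pics; ls; cat > h.py <<'E'
import numpy as np, cv2
from plant import get_state, read_camera, calibration, ctrl
def save(name,fn,crop=None,scale=1):
    im=read_camera(name)[:,:,::-1]
    cv2.imwrite('pics/'+fn+'_raw.png',im)
    return im
E
python3 - <<'E'
from h import *
np.set_printoptions(precision=4,suppress=True)
for n in ['scene','top','wrist']:
    print(n,calibration(n))
s=get_state(); print(s)
for n in ['scene','top']:
    save(n,n+'0')
E
```

```text
pics
scene {'fx': 473.04692177949823, 'fy': 473.04692177949823, 'cx': 279.54861967700606, 'cy': 211.23020411121254, 'camera_from_world': array([[ 0.8855,  0.4645, -0.0151, -0.5339],
       [-0.3409,  0.6713,  0.6582,  0.1214],
       [ 0.3159, -0.5776,  0.7527, -1.2621],
       [ 0.    ,  0.    ,  0.    ,  1.    ]])}
top {'fx': 495.722623480895, 'fy': 495.722623480895, 'cx': 274.47211594221835, 'cy': 214.50663695079925, 'camera_from_world': array([[-0.0194, -0.9997,  0.0141,  0.0096],
       [ 0.9896, -0.0172,  0.1428, -0.6209],
       [-0.1425,  0.0168,  0.9896, -1.1294],
       [ 0.    ,  0.    ,  0.    ,  1.    ]])}
wrist {'fx': 294.700184713297, 'fy': 294.700184713297, 'cx': 276.50900175308607, 'cy': 209.514428989506, 'T_tool_cam': array([[ 1.    ,  0.0003, -0.0004, -0.0006],
       [ 0.0001, -0.9626, -0.2708, -0.0762],
       [-0.0005,  0.2708, -0.9626, -0.1479],
       [ 0.    ,  0.    ,  0.    ,  1.    ]])}
{'time_s': 0.0, 'joints': array([-1.4601,  0.159 ,  1.5982, -0.    ,  1.3862, -0.2101]), 'qvel': array([-0.0009,  0.0014, -0.002 , -0.0002,  0.0023,  0.0006]), 'joint_efforts': array([  0.    , -38.5571, -32.2109,   0.07  ,   0.0379,  -0.0001]), 'tcp_pos': array([ 0.1812, -0.5451,  0.2356]), 'ee_rot': array([[ 0.3153, -0.949 , -0.0002],
       [-0.949 , -0.3153,  0.0018],
       [-0.0018, -0.0004, -1.    ]]), 'ft_force': array([ 0.0105, -0.173 ,  0.0085]), 'ft_torque': array([-0.0736, -0.0445,  0.0226]), 'gripper_width': 0.9993716626998571}
```

View pics/scene0_raw.png

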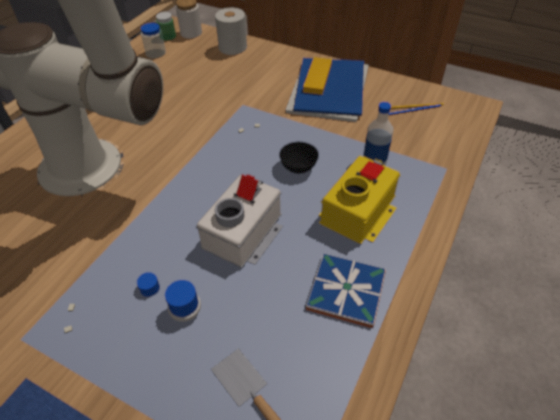

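View pics/top0_raw.png

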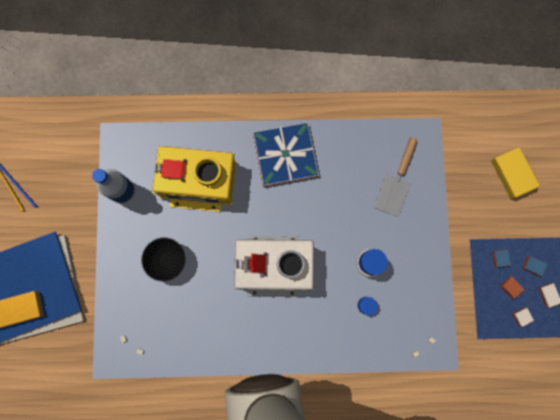

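```bash
python3 - <<'E'
import cv2
t=cv2.imread('pics/top0_raw.png'); s=cv2.imread('pics/scene0_raw.png')
def crop(im,x,y,w,h,k,fn):
    c=cv2.resize(im[y:y+h,x:x+w],None,fx=k,fy=k,interpolation=cv2.INTER_CUBIC)
    for i in range(0,w,10): cv2.putText(c,str(x+i),(i*k,8),0,.3,(0,0,255)); cv2.line(c,(i*k,10),(i*k,14),(0,0,255))
    for i in range(0,h,10): cv2.putText(c,str(y+i),(0,i*k+3),0,.3,(0,0,255))
    cv2.imwrite('pics/'+fn,c)
crop(t,225,230,100,75,8,'c1.png'); crop(t,340,235,70,60,8,'c2.png')
crop(s,190,165,100,75,8,'c3.png'); crop(s,125,255,90,70,8,'c4.png')
E
```

```text
(no output)
```

View pics/c1.png

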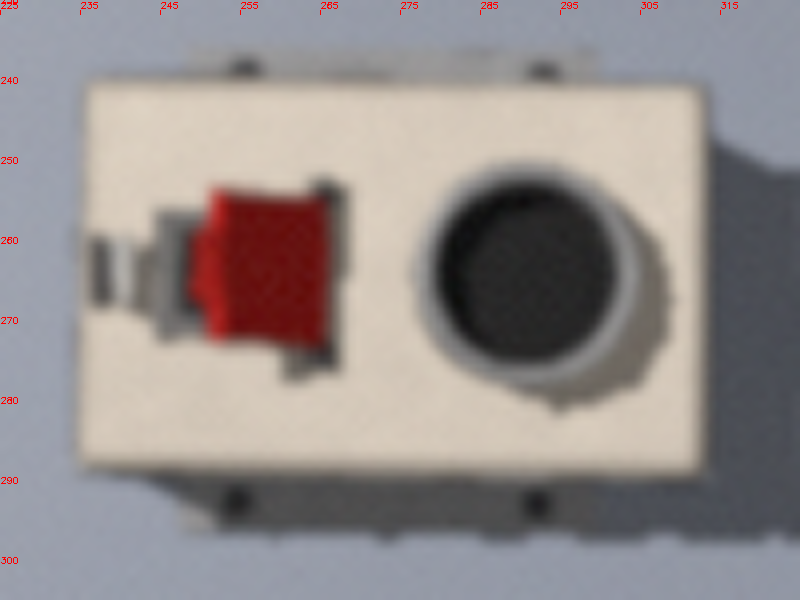

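View pics/c2.png

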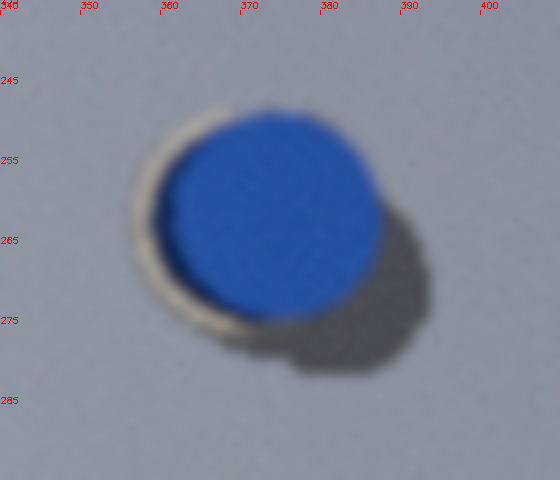

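View pics/c3.png

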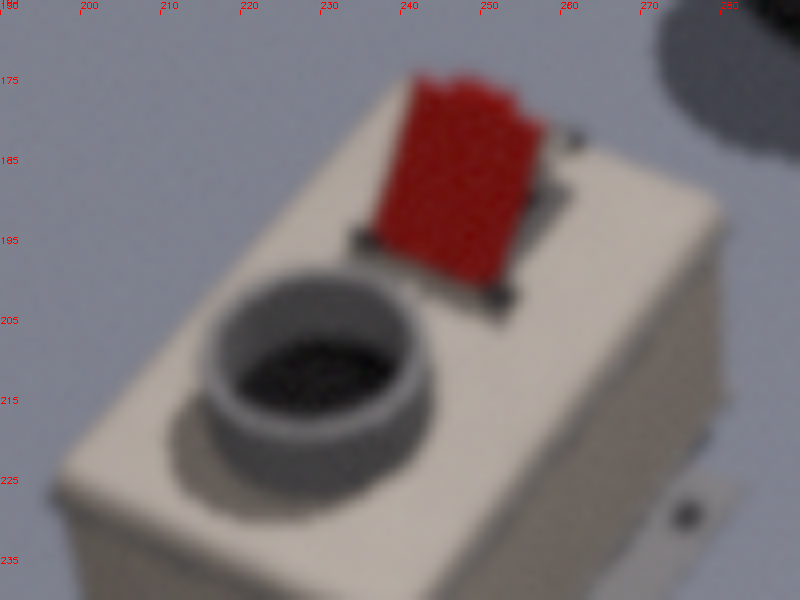

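View pics/c4.png

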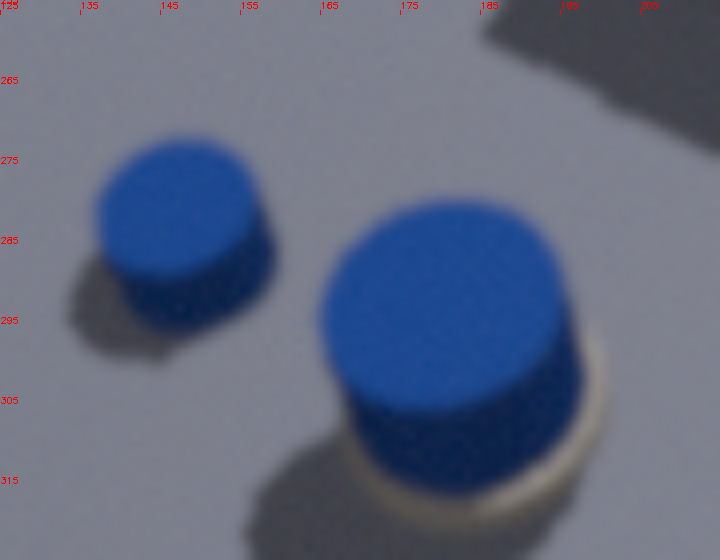

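```bash
cat >> h.py <<'E'
def ray(c,u,v,z):
    k=calibration(c); M=k['camera_from_world']; 
    d=np.array([(u-k['cx'])/k['fx'],-(v-k['cy'])/k['fy'],-1.]); R=M[:3,:3]; o=-R.T@M[:3,3]; d=R.T@d
    return o+d*(z-o[2])/d[2]
def wproj(p,s):
    k=calibration('wrist'); T=k['T_tool_cam']; pt=s['ee_rot'].T@(np.asarray(p)-s['tcp_pos']); pc=T[:3,:3].T@(pt-T[:3,3])
    return k['cx']+k['fx']*pc[0]/-pc[2], k['cy']-k['fy']*pc[1]/-pc[2]
def wray(u,v,z,s):
    k=calibration('wrist'); T=k['T_tool_cam']; d=np.array([(u-k['cx'])/k['fx'],-(v-k['cy'])/k['fy'],-1.])
    R=s['ee_rot']; o=s['tcp_pos']+R@T[:3,3]; d=R@T[:3,:3]@d
    return o+d*(z-o[2])/d[2]
E
python3 - <<'E'
from h import *
np.set_printoptions(precision=4,suppress=True)
for n,a in dict(TL=(236,240.6),TR=(313.2,240.6),BR=(312.8,288.8),BL=(235,288.4)).items(): print(n,ray('top',*a,.095))
print('neck',ray('top',290.9,264.2,.123),ray('scene',229.75,209,.123))
print('captop',ray('top',374,261.9,.074),ray('scene',180.5,293.1,.074))
print('flange',ray('top',371.5,262.8,.03))
print('scene deck corners',ray('scene',190+65/8,165+480/8,.095),ray('scene',190+715/8,165+205/8,.095))
E
```

```text
TL [0.556  0.0865 0.095 ]
TR [ 0.5528 -0.087   0.095 ]
BR [ 0.4456 -0.0828  0.095 ]
BL [0.4499 0.0896 0.095 ]
neck [ 0.4997 -0.0342  0.123 ] [ 0.507  -0.0371  0.123 ]
captop [ 0.5034 -0.2265  0.074 ] [ 0.5092 -0.2302  0.074 ]
flange [ 0.5034 -0.2299  0.03  ]
scene deck corners [ 0.4558 -0.0858  0.095 ] [0.5621 0.0801 0.095 ]
```

```bash
python3 -m jog '[[-31.2,-44,-1.5,0,0,-1.227,1],[-31.2,-44,-1.5,0,0,-1.227,1],[-31.2,-44,-1.5,0,0,-1.227,1],[-31.2,-44,-1.5,0,0,-1.227,1],[-31.2,-44,-1.5,0,0,-1.227,1],[-31.2,-44,-1.5,0,0,-1.227,1],[-31.2,-44,-1.5,0,0,-1.227,1],[-31.2,-44,-1.5,0,0,-1.227,1],[-31.2,-44,-1.5,0,0,-1.227,1],[-31.2,-44,-1.5,0,0,-1.227,1],[-31.2,-44,-1.5,0,0,-1.227,1],[-31.2,-44,-1.5,0,0,-1.227,1],[-31.2,-44,-1.5,0,0,-1.227,1],[-31.2,-44,-1.5,0,0,-1.227,1],[-31.2,-44,-1.5,0,0,-1.227,1],[-31.2,-44,-1.5,0,0,-1.227,1],[-31.2,-44,-1.5,0,0,-1.227,1]]'
python3 - <<'E'
from h import *
np.set_printoptions(precision=4,suppress=True)
s=get_state(); save('wrist','w1'); print(s['tcp_pos'],s['ee_rot'],s['joints'],s['qvel'],s['ft_force'])
import json
json.dump({k:np.asarray(s[k]).tolist() for k in('tcp_pos','ee_rot')},open('w1.json','w'))
E
```

```text
time_s: 1.8
tcp_pos: [0.5001, -0.111, 0.2514]
ee_rot: [[1.0, -0.024, -0.0], [-0.024, -1.0, 0.002], [-0.0, -0.002, -1.0]]
ft_force: [0.2, -0.1, -0.1]
gripper_width: 0.006
[ 0.5001 -0.111   0.2514] [[ 0.9997 -0.0244 -0.0002]
 [-0.0244 -0.9997  0.0017]
 [-0.0002 -0.0017 -1.    ]] [-0.4556 -0.0156  1.7511  0.0014  1.407  -0.4314] [ 0.0067  0.0018 -0.0016  0.0015  0.001  -0.0002] [ 0.1807 -0.0737 -0.0608]
```

View pics/w1_raw.png

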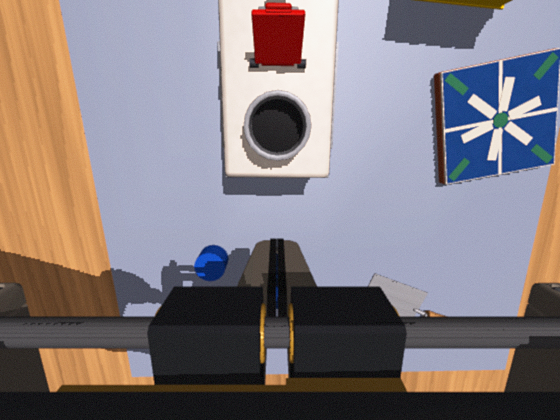

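```bash
cat >> h.py <<'E'
def crop(src,x,y,w,h,k,fn):
    im=cv2.imread('pics/'+src)
    c=cv2.resize(im[y:y+h,x:x+w],None,fx=k,fy=k,interpolation=cv2.INTER_CUBIC)
    for i in range(0,w,10): cv2.putText(c,str(x+i),(i*k,8),0,.3,(0,0,255)); cv2.line(c,(i*k,10),(i*k,14),(0,0,255))
    for i in range(0,h,10): cv2.putText(c,str(y+i),(0,i*k+3),0,.3,(0,0,255))
    cv2.imwrite('pics/'+fn,c)
E
python3 -c "
from h import *
crop('w1_raw.png',210,0,130,100,6,'c5.png');crop('w1_raw.png',210,80,130,100,6,'c6.png')"
```

```text
(no output)
```

View pics/c5.png

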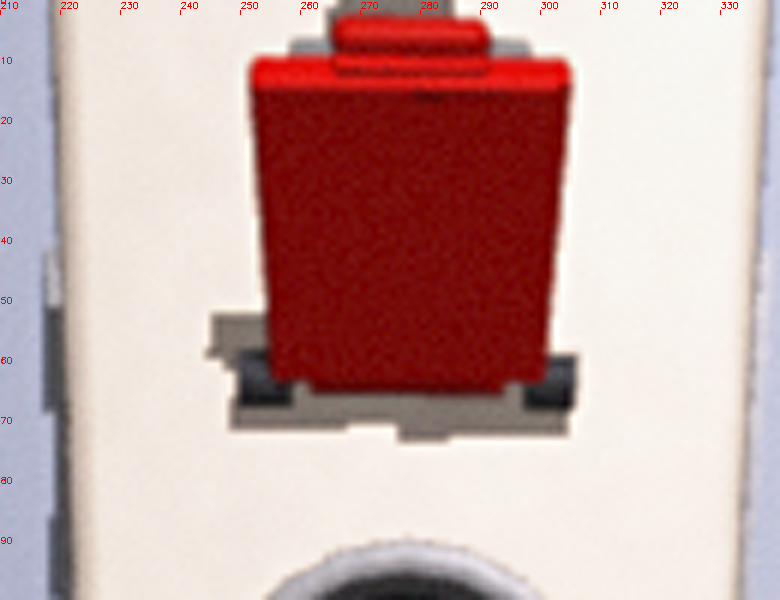

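View pics/c6.png

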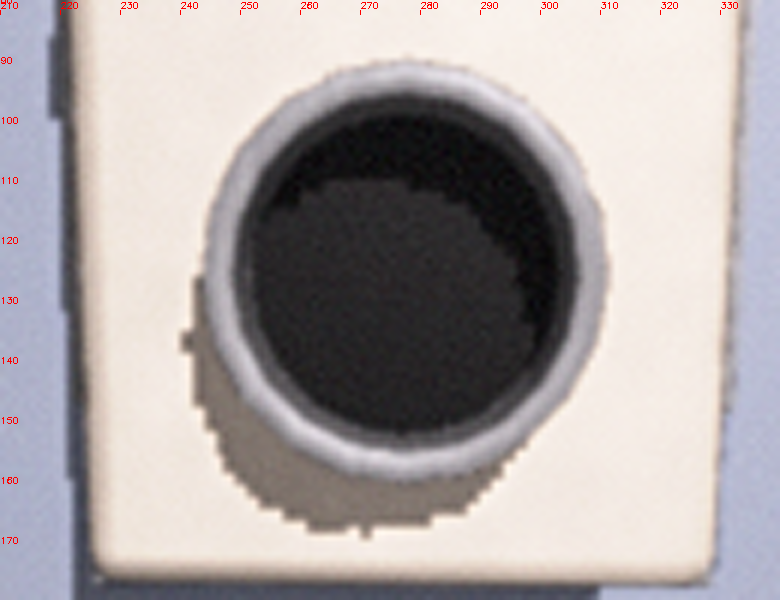

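```bash
python3 - <<'E'
from h import *
import json
np.set_printoptions(precision=4,suppress=True)
s={k:np.array(v) for k,v in json.load(open('w1.json')).items()}
def f(X,Y,oy,z): return wray(210+X/6,oy+Y/6,z,s)
a=[f(x,y,80,.123) for x,y in((205,271),(607,271),(406,60),(406,482))]
print((a[0]+a[1])/2,(a[2]+a[3])/2, a[1]-a[0],a[2]-a[3])
a=[f(x,y,80,.123) for x,y in((235,272),(577,272),(406,95),(406,450))]
print((a[0]+a[1])/2,(a[2]+a[3])/2, a[1]-a[0],a[2]-a[3])
print('pins',f(265,378,0,.101),f(550,383,0,.101))
print('deck',f(97,578,80,.095),f(708,578,80,.095))
R=s['ee_rot']
for ang in (.65,.8,.95):
    h=np.array([.507,-.033,.0])  
    y=np.array([.024,1,0])
    tip=np.array([.5,-.034,.101])+.056*y+.052*np.cos(ang)*y+np.array([0,0,.052*np.sin(ang)]); print(ang,wproj(tip,s))
E
```

```text
[ 0.5028 -0.0329  0.123 ] [ 0.5027 -0.0338  0.123 ] [ 0.0604 -0.0015  0.    ] [0.0014 0.061  0.    ]
[ 0.5028 -0.033   0.123 ] [ 0.5027 -0.0338  0.123 ] [ 0.0514 -0.0013  0.    ] [0.0012 0.0513 0.    ]
pins [0.4825 0.0229 0.101 ] [0.5263 0.0211 0.101 ]
deck [ 0.4481 -0.0825  0.095 ] [ 0.554  -0.0851  0.095 ]
0.65 (np.float64(274.2731627063355), np.float64(-2.8050493570844424))
0.8 (np.float64(274.2336962003336), np.float64(1.7593779784078833))
0.95 (np.float64(274.20419459520457), np.float64(8.166985280401263))
```

```bash
python3 -m jog '[[0.1,-16,0,0,0,0,1],[0.1,-16,0,0,0,0,1],[0.1,-16,0,0,0,0,1],[0.1,-16,0,0,0,0,1],[0.1,-16,5,0,0,0,1],[0.1,-16,6,0,0,0,1],[0.1,-16,8,0,0,0,1],[0.1,-16,9,0,0,0,1],[0.1,-16,10,0,0,0,1],[0.1,-16,10.5,0,0,0,1],[0.1,-16,11,0,0,0,1],[0.1,-16,11.5,0,0,0,1],[0.1,-16,11.5,0,0,0,1]]'
```

```text
time_s: 3.15
tcp_pos: [0.5048, 0.049, 0.1362]
ee_rot: [[1.0, -0.024, -0.001], [-0.024, -1.0, 0.001], [-0.001, -0.001, -1.0]]
ft_force: [0.1, -0.2, 0.1]
gripper_width: 0.006
```

```bash
python3 -m jog '[[0,0,0.2,0,0,0,1],[0,0,0.4,0,0,0,1],[0,0,0.5,0,0,0,1],[0,0,0.6,0,0,0,1],[0,0,0.6,0,0,0,1]]'; python3 -m jog '[[0,0,0.1,0,0,0,1],[0,0,0.2,0,0,0,1],[0,0,0.2,0,0,0,1]]'
```

```text
time_s: 3.65
tcp_pos: [0.5052, 0.0494, 0.1313]
ee_rot: [[1.0, -0.024, -0.0], [-0.024, -1.0, 0.002], [-0.0, -0.002, -1.0]]
ft_force: [-3.0, 1.5, 8.1]
gripper_width: 0.003
time_s: 3.95
tcp_pos: [0.5051, 0.0494, 0.1292]
ee_rot: [[1.0, -0.024, -0.0], [-0.024, -1.0, 0.002], [-0.0, -0.002, -1.0]]
ft_force: [-0.1, -0.7, 0.4]
gripper_width: 0.003
```

```bash
python3 -c "
from h import *
save('top','t2');save('scene','s2')
crop('t2_raw.png',225,230,100,75,8,'c7.png');crop('s2_raw.png',190,145,110,80,7,'c8.png')"
```

```text
(no output)
```

View pics/c8.png

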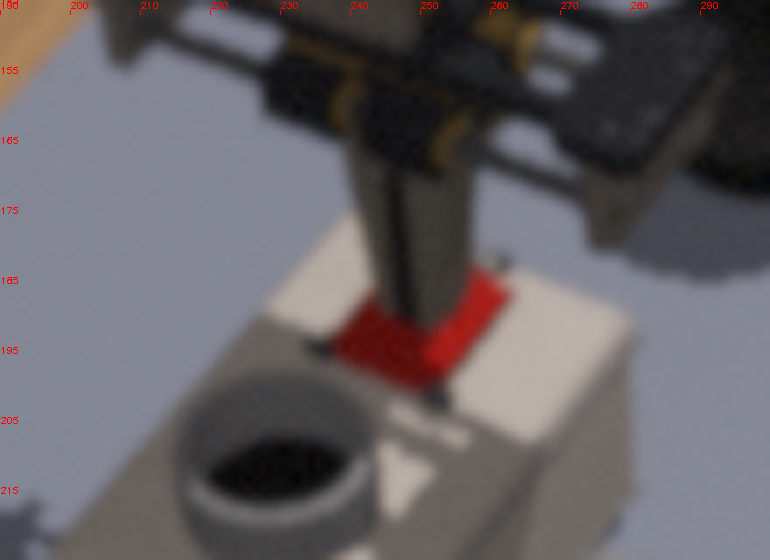

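```bash
python3 -m jog '[[0,0,0.1,0,0,0,1],[0,0,0.15,0,0,0,1],[0,0,0.15,0,0,0,1]]'; python3 -m jog '[[0,0,-2,0,0,0,1],[0,0,-6,0,0,0,1],[0,4,-10,0,0,0,0],[0,9,-10,0,0,0,-1],[0,14,-10,0,0,0,-1],[0,16,-10,0,0,0,-1],[0,16,-10,0,0,0,-1],[0,16,-10,0,0,0,-1]]'; python3 - <<'E'
from h import *
np.set_printoptions(precision=4,suppress=True)
s=get_state(); save('wrist','w3'); save('top','t3'); print(s['tcp_pos'],s['ee_rot'],s['ft_force'])
import json
json.dump({k:np.asarray(s[k]).tolist() for k in('tcp_pos','ee_rot')},open('w3.json','w'))
E
```

```text
time_s: 4.35
tcp_pos: [0.5052, 0.0494, 0.1283]
ee_rot: [[1.0, -0.024, -0.0], [-0.024, -1.0, 0.002], [-0.0, -0.002, -1.0]]
ft_force: [-3.2, 0.7, 6.4]
gripper_width: 0.005
time_s: 5.15
tcp_pos: [0.5012, -0.1107, 0.2277]
ee_rot: [[1.0, -0.025, -0.001], [-0.025, -1.0, 0.003], [-0.001, -0.003, -1.0]]
ft_force: [0.3, -0.1, 0.8]
gripper_width: 0.501
[ 0.5012 -0.1107  0.2277] [[ 0.9997 -0.0252 -0.0008]
 [-0.0252 -0.9997  0.0027]
 [-0.0009 -0.0027 -1.    ]] [ 0.2999 -0.0616  0.7694]
```

View pics/w3_raw.png

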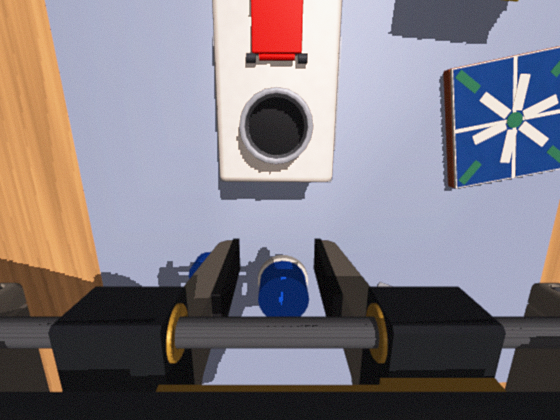

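```bash
python3 -m jog '[[0,4,0,0,0,0,-1],[0,9.5,0,0,0,0,-1],[0,9.5,0,0,0,0,-1],[0,9.5,0,0,0,0,-1],[0,9.5,0,0,0,0,-1]]'; python3 - <<'E'
from h import *
np.set_printoptions(precision=4,suppress=True)
s=get_state(); save('wrist','w4'); print(s['tcp_pos'],s['ee_rot'],s['ft_force'],s['qvel'])
import json
json.dump({k:np.asarray(s[k]).tolist() for k in('tcp_pos','ee_rot')},open('w4.json','w'))
crop('w4_raw.png',180,120,160,120,5,'c9.png')
crop('t3_raw.png',225,230,100,75,7,'c10.png')
E
```

```text
time_s: 5.75
tcp_pos: [0.4993, -0.203, 0.2273]
ee_rot: [[1.0, -0.021, -0.001], [-0.021, -1.0, 0.004], [-0.001, -0.004, -1.0]]
ft_force: [-0.8, -0.5, -0.5]
gripper_width: 0.997
[ 0.4993 -0.203   0.2273] [[ 0.9998 -0.0214 -0.0011]
 [-0.0214 -0.9998  0.0035]
 [-0.0012 -0.0035 -1.    ]] [-0.8137 -0.5435 -0.5108] [ 0.0098 -0.0056  0.0048 -0.0027 -0.0028 -0.0043]
```

View pics/w4_raw.png

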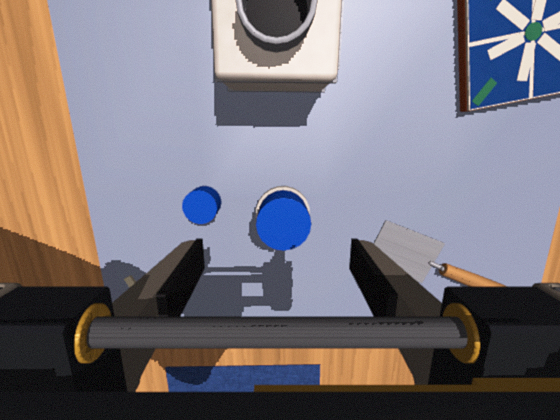

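View pics/c9.png

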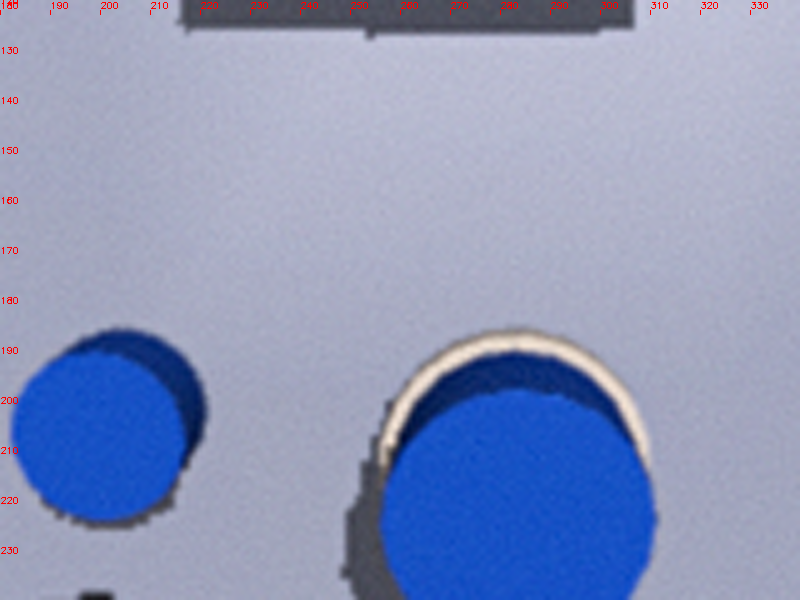

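View pics/c10.png

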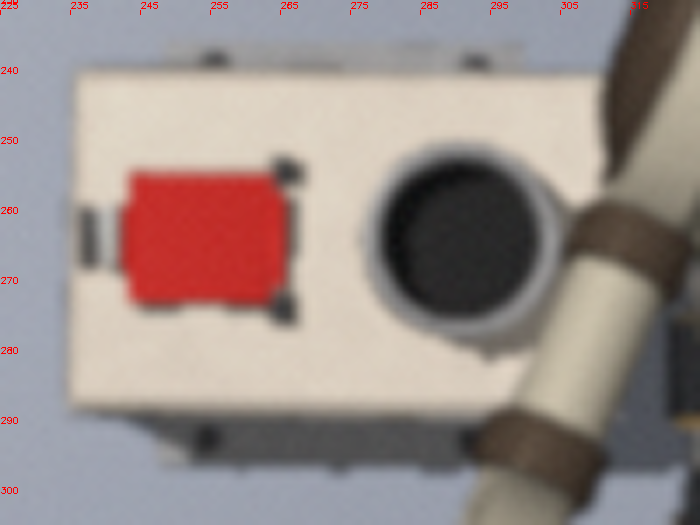

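```bash
python3 - <<'E'
from h import *
import json
np.set_printoptions(precision=4,suppress=True)
s={k:np.array(v) for k,v in json.load(open('w4.json')).items()}
im=cv2.imread('pics/w4_raw.png').astype(int)
m=((im[:,:,0]>150)&(im[:,:,2]<60)).astype(np.uint8)
n,l,st,c=cv2.connectedComponentsWithStats(m)
for i in range(1,n):
    if st[i,4]>200:
        cs,_=cv2.findContours((l==i).astype(np.uint8),0,cv2.CHAIN_APPROX_NONE); h=cv2.convexHull(cs[0]); e=cv2.fitEllipse(h); print(st[i],c[i],e)
        for z in(.03,.074): print(z,wray(*e[0],z,s))
        P=np.array([wray(*p[0],.074,s)[:2] for p in h]);  A=np.c_[2*P,np.ones(len(P))]; q=np.linalg.lstsq(A,(P**2).sum(1),rcond=None)[0]; print('circle',q[:2],np.sqrt(q[2]+q[0]**2+q[1]**2))
# flange arc
F=[(380,455),(400,420),(430,375),(470,343),(517,328),(560,335),(600,360),(635,410),(650,455)]
P=np.array([wray(180+x/5,120+y/5,.030,s)[:2] for x,y in F]);A=np.c_[2*P,np.ones(len(P))]; q=np.linalg.lstsq(A,(P**2).sum(1),rcond=None)[0]; print('flange',q[:2],np.sqrt(q[2]+q[0]**2+q[1]**2))
# small cap base
print('small base right edge',wray(180+207/5,120+410/5,0,s), 'top edge', wray(180+120/5,120+328/5,0,s),'left',wray(182,205,0.02,s))
E
```

```text
[183 190  34  34 896] [199.3025 206.6473] ((199.2877197265625, 206.60049438476562), (32.480648040771484, 34.66597366333008), 128.67796325683594)
0.03 [ 0.4048 -0.217   0.03  ]
0.074 [ 0.417  -0.2055  0.074 ]
circle [ 0.4169 -0.2057] 0.01809873118056827
[ 256  198   55   53 2214] [282.9959 223.4584] ((283.07568359375, 223.65872192382812), (52.077701568603516, 54.29264831542969), 76.66111755371094)
0.03 [ 0.5061 -0.2409  0.03  ]
0.074 [ 0.5054 -0.2263  0.074 ]
circle [ 0.5054 -0.2271] 0.02933635653210959
flange [ 0.507  -0.2263] 0.0318865274236149
small base right edge [ 0.426  -0.2192  0.    ] top edge [ 0.4051 -0.1969  0.    ] left [ 0.3806 -0.2171  0.02  ]
```

```bash
python3 -m jog '[[0.7,2.5,0,0,0,0,-1],[0.7,2.5,0,0,0,0,-1],[0.7,2.5,4,0,0,0,-1],[0.7,2.5,8,0,0,0,-1],[0.7,2.5,12,0,0,0,-1],[0.7,2.5,15,0,0,0,-1],[0.7,2.5,17,0,0,0,-1],[0.7,2.5,17.8,0,0,0,-1],[0.7,2.5,17.8,0,0,0,-1]]'
```

```text
time_s: 6.7
tcp_pos: [0.5051, -0.2259, 0.0485]
ee_rot: [[1.0, -0.02, -0.003], [-0.02, -1.0, 0.005], [-0.003, -0.005, -1.0]]
ft_force: [-0.3, -0.4, 0.0]
gripper_width: 0.998
```

```bash
python3 -m jog '[[0.05,0.1,0.7,-0.005,0.003,0,-1],[0.05,0.1,1.4,-0.005,0.003,0,-1],[0.05,0.1,1.95,-0.005,0.003,0,-1],[0.05,0.1,1.95,-0.005,0.003,0,-1]]'; python3 -c "
from h import *
s=get_state();print(s['tcp_pos'],s['ee_rot'])
save('wrist','w5')"
```

```text
time_s: 7.1
tcp_pos: [0.5051, -0.2265, 0.0283]
ee_rot: [[1.0, -0.02, -0.001], [-0.02, -1.0, 0.0], [-0.001, -0.0, -1.0]]
ft_force: [-0.1, 0.9, -0.2]
gripper_width: 1.001
[ 0.50508724 -0.22646516  0.02834854] [[ 9.99801755e-01 -1.98935661e-02 -8.34802426e-04]
 [-1.98931767e-02 -9.99802000e-01  4.72158523e-04]
 [-8.44030051e-04 -4.55458048e-04 -9.99999540e-01]]
```

View pics/w5_raw.png

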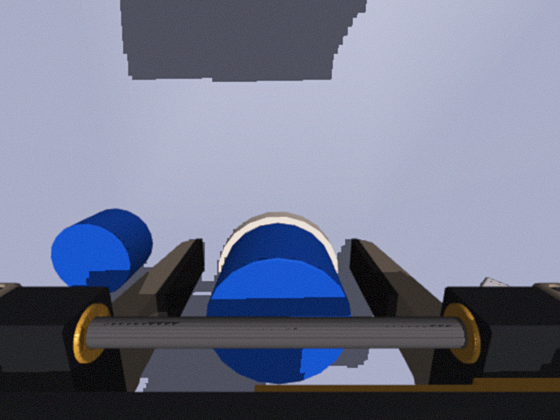

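```bash
python3 - <<'E'
from h import *
np.set_printoptions(precision=4,suppress=True)
s=get_state()
F=[(219,252),(230,233),(250,219),(278,212.5),(308,219),(327,234),(336,252)]
P=np.array([wray(x,y,.030,s)[:2] for x,y in F]);A=np.c_[2*P,np.ones(len(P))]; q=np.linalg.lstsq(A,(P**2).sum(1),rcond=None)[0]; print('flange',q[:2],np.sqrt(q[2]+q[0]**2+q[1]**2))
E
python3 -c "
from h import *
crop('w5_raw.png',200,195,155,110,5,'c11.png')"
```

```text
flange [ 0.5058 -0.2263] 0.03356022365382704
```

View pics/c11.png

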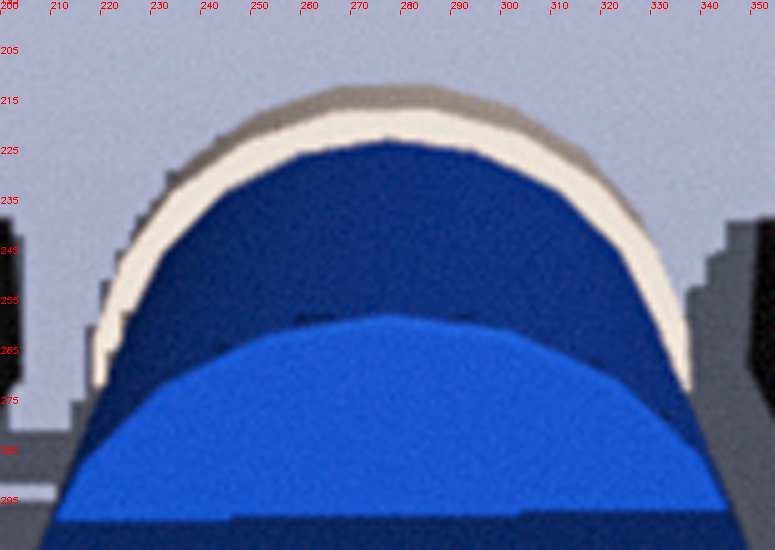

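```bash
python3 - <<'E'
from h import *
np.set_printoptions(precision=4,suppress=True)
s=get_state()
F=[(95,345),(120,275),(180,190),(250,138),(385,107),(525,135),(605,190),(655,255),(688,345)]
P=np.array([wray(200+x/5,195+y/5,.030,s)[:2] for x,y in F])
from scipy.optimize import least_squares
r=least_squares(lambda q:np.hypot(*(P-q).T)-.033,[.505,-.227]); print(r.x,r.fun,s['tcp_pos'])
A=np.c_[2*P,np.ones(len(P))]; q=np.linalg.lstsq(A,(P**2).sum(1),rcond=None)[0]; print('flange',q[:2],np.sqrt(q[2]+q[0]**2+q[1]**2))
E
python3 -m jog '[[0.05,0.05,-0.05,0,0,0,0],[0.05,0.05,-0.05,0,0,0,1],[0.05,0.05,-0.05,0,0,0,1],[0.05,0.05,-0.05,0,0,0,1],[0.05,0.05,-0.05,0,0,0,1],[0.05,0.05,-0.05,0,0,0,1]]'
```

```text
[ 0.5061 -0.2281] [-0.0001 -0.0004 -0.0002  0.0003  0.0002  0.0002 -0.0001 -0.0003 -0.0002] [ 0.5053 -0.2267  0.0288]
flange [ 0.5061 -0.2276] 0.03262811589445773
time_s: 7.75
tcp_pos: [0.506, -0.2274, 0.0295]
ee_rot: [[1.0, -0.02, -0.0], [-0.02, -1.0, -0.0], [-0.0, 0.0, -1.0]]
ft_force: [-0.1, 0.7, 1.4]
gripper_width: 0.712
```

```bash
python3 -m jog '[[0,0,-0.5,0,0,0,1],[0,0,-2,0,0,0,1],[0,0,-5,0,0,0,1],[0,0,-9,0,0,0,1],[0,0,-13,0,0,0,1],[0,0,-16,0,0,0,1],[0,0,-17,0,0,0,1],[0,0,-17,0,0,0,1]]'; python3 - <<'E'
from h import *
np.set_printoptions(precision=4,suppress=True)
s=get_state(); save('wrist','w6'); save('scene','s6'); print(s['tcp_pos'],s['ee_rot'],s['ft_force'],s['gripper_width'])
import json
json.dump({k:np.asarray(s[k]).tolist() for k in('tcp_pos','ee_rot')},open('w6.json','w'))
crop('w6_raw.png',200,195,155,110,5,'c12.png')
E
```

```text
time_s: 8.55
tcp_pos: [0.5067, -0.2278, 0.2013]
ee_rot: [[1.0, -0.02, 0.003], [-0.02, -1.0, -0.002], [0.003, 0.002, -1.0]]
ft_force: [-1.3, 0.1, -1.8]
gripper_width: 0.71
[ 0.5067 -0.2278  0.2013] [[ 0.9998 -0.0199  0.0028]
 [-0.0199 -0.9998 -0.0023]
 [ 0.0029  0.0022 -1.    ]] [-1.2581  0.1172 -1.8202] 0.710423441993445
```

View pics/c12.png

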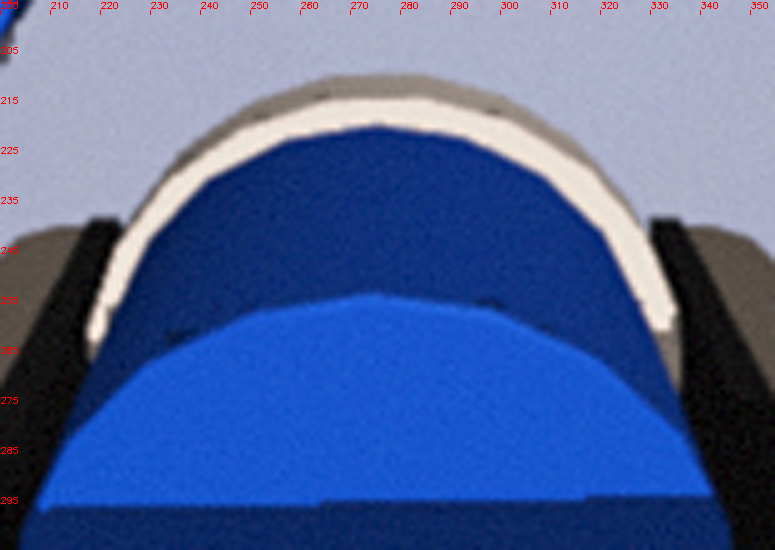

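View pics/s6_raw.png

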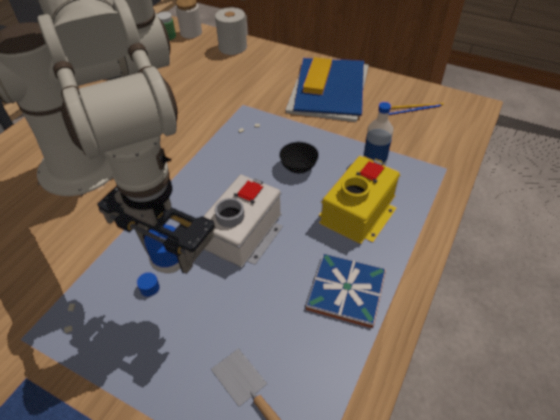

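```bash
python3 - <<'E'
from h import *
import json
from scipy.optimize import least_squares
np.set_printoptions(precision=4,suppress=True)
k=calibration('wrist');T=k['T_tool_cam']
F=[(88,335),(112,250),(175,175),(240,125),(375,96),(500,122),(585,170),(640,240),(675,310)]
def tl(u,v,z):
    d=T[:3,:3]@np.array([(u-k['cx'])/k['fx'],-(v-k['cy'])/k['fy'],-1.]); o=T[:3,3]; return (o+d*(z-o[2])/d[2])[:2]
P=np.array([tl(200+x/5,195+y/5,-.0005) for x,y in F])
r=least_squares(lambda q:np.hypot(*(P-q).T)-.033,[0,0]); print(r.x,r.fun)
A=np.c_[2*P,np.ones(len(P))]; q=np.linalg.lstsq(A,(P**2).sum(1),rcond=None)[0]; print('flange',q[:2],np.sqrt(q[2]+q[0]**2+q[1]**2))
E
```

```text
[-0.0004  0.0004] [-0.0004  0.     -0.0002  0.0005  0.0002 -0.0002  0.     -0.0004  0.0002]
flange [-0.0004  0.    ] 0.032713830802489935
```

```bash
python3 -m jog '[[-0.2,-3,0,0.002,-0.003,0,1],[-0.4,-7,0,0.002,-0.003,0,1],[-0.6,-10,0,0.002,-0.003,0,1],[-0.6,-10.5,0,0.002,-0.003,0,1],[-0.6,-10.5,0,0.002,-0.003,0,1],[-0.6,-10.5,0,0.002,-0.003,0,1]]'; python3 - <<'E'
from h import *
np.set_printoptions(precision=4,suppress=True)
s=get_state(); save('wrist','w7'); print(s['tcp_pos'],s['ee_rot'],s['ft_force'],s['gripper_width'])
import json
json.dump({k:np.asarray(s[k]).tolist() for k in('tcp_pos','ee_rot')},open('w7.json','w'))
crop('w7_raw.png',200,70,155,115,5,'c13.png')
E
```

```text
time_s: 9.25
tcp_pos: [0.5008, -0.1221, 0.1969]
ee_rot: [[1.0, -0.02, -0.007], [-0.02, -1.0, 0.004], [-0.007, -0.004, -1.0]]
ft_force: [0.4, 0.0, -1.5]
gripper_width: 0.707
[ 0.5008 -0.1221  0.1969] [[ 0.9998 -0.0203 -0.0069]
 [-0.0203 -0.9998  0.0039]
 [-0.007  -0.0037 -1.    ]] [ 0.3696  0.048  -1.5168] 0.7070058873169082
```

View pics/c13.png

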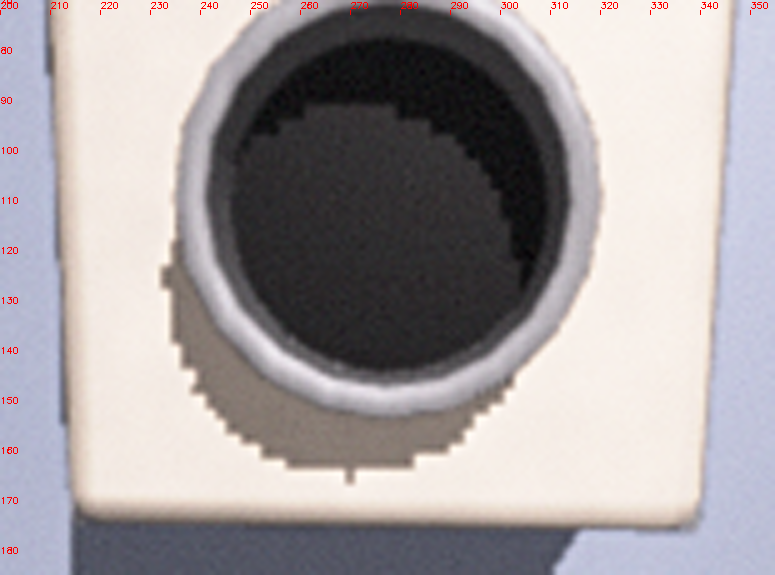

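View pics/w7_raw.png

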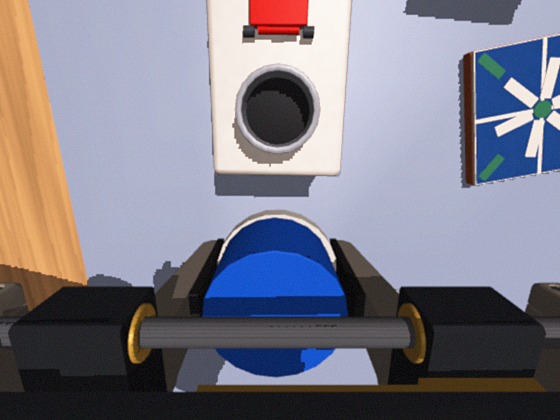

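```bash
python3 - <<'E'
from h import *
import json
from scipy.optimize import least_squares
np.set_printoptions(precision=4,suppress=True)
s={k:np.array(v) for k,v in json.load(open('w7.json')).items()}
im=cv2.imread('pics/w7_raw.png').astype(float).mean(2)
# radial gradient for rim edges: project circle r, find strongest edge by sampling
from scipy.ndimage import map_coordinates
for rad,sgn in((.026,1),(.031,1)):
    q=np.array([.5028,-.0335])
    for it in range(6):
        P=[]
        for a in np.linspace(0,2*np.pi,72,endpoint=False):
            rs=np.linspace(rad-.003,rad+.003,61)
            pts=np.array([wproj([q[0]+r*np.cos(a),q[1]+r*np.sin(a),.123],s) for r in rs])
            g=np.gradient(map_coordinates(im,[pts[:,1],pts[:,0]],order=1,mode='nearest'))
            j=np.argmax(g*sgn)
            if 2<j<58: P.append([q[0]+rs[j]*np.cos(a),q[1]+rs[j]*np.sin(a)])
        P=np.array(P)
        r=least_squares(lambda x:np.hypot(*(P-x[:2]).T)-x[2],[*q,rad],loss='soft_l1',f_scale=.0003); q=r.x[:2]
    print(rad,r.x,len(P),np.median(np.abs(r.fun)))
s=get_state();print(s['tcp_pos'],s['ee_rot'][:,2],s['qvel'],s['joints'])
E
```

```text
Traceback (most recent call last):
  File "h.py", line 12, in wproj
    k=calibration('wrist'); T=k['T_tool_cam']; pt=s['ee_rot'].T@(np.asarray(p)-s['tcp_pos']); pc=T[:3,:3].T@(pt-T[:3,3])
ValueError: time passes only in moves, steps and waits
```

```bash
sed -i '0,/^def save/s//_c={}\n_cal=calibration\ndef calibration(n):\n    if n not in _c: _c[n]=_cal(n)\n    return _c[n]\ndef save/' h.py; cat > neck.py <<'E'
from h import *
import json
from scipy.optimize import least_squares
from scipy.ndimage import map_coordinates
np.set_printoptions(precision=4,suppress=True)
def neck(n,sets=((.026,1),(.031,1))):
    s={k:np.array(v) for k,v in json.load(open(n+'.json')).items()}
    im=cv2.imread('pics/'+n+'_raw.png').astype(float).mean(2)
    for rad,sgn in sets:
        q=np.array([.5028,-.0335])
        for it in range(6):
            P=[]
            for a in np.linspace(0,2*np.pi,72,endpoint=False):
                rs=np.linspace(rad-.003,rad+.003,61)
                pts=np.array([wproj([q[0]+r*np.cos(a),q[1]+r*np.sin(a),.123],s) for r in rs])
                g=np.gradient(map_coordinates(im,[pts[:,1],pts[:,0]],order=1,mode='nearest'))
                j=np.argmax(g*sgn)
                if 2<j<58: P.append([q[0]+rs[j]*np.cos(a),q[1]+rs[j]*np.sin(a)])
            P=np.array(P)
            r=least_squares(lambda x:np.hypot(*(P-x[:2]).T)-x[2],[*q,rad],loss='soft_l1',f_scale=.0003); q=r.x[:2]
        print(n,rad,r.x,len(P),np.median(np.abs(r.fun)))
E
python3 - <<'E'
from neck import *
neck('w1');neck('w7');neck('w3')
s=get_state();print(s['tcp_pos'],s['ee_rot'][:,2],s['qvel'],s['joints'])
E
```

```text
w1 0.026 [ 0.5022 -0.0334  0.026 ] 72 0.00012863938452663433
w1 0.031 [ 0.5018 -0.0342  0.0309] 65 0.0004119080907507497
w7 0.026 [ 0.5022 -0.0334  0.026 ] 72 0.00010389108706157328
w7 0.031 [ 0.5019 -0.0343  0.0306] 68 0.0003067701254786115
w3 0.026 [ 0.5022 -0.0333  0.026 ] 72 0.00014761597984582799
w3 0.031 [ 0.5016 -0.0345  0.0309] 66 0.0006006445309108752
[ 0.5009 -0.1224  0.1972] [-0.0064  0.0037 -1.    ] [-0.0065 -0.0029 -0.0082  0.002   0.0007  0.0022] [-0.4745  0.0436  1.8005  0.0004  1.3049 -0.4537]
```

```bash
python3 -m jog '[[0,-3,0,-0.004,0.006,0,1],[0,-6,0,-0.004,0.006,0,1],[0,-8,0,-0.004,0.006,0,1],[0,-8.9,0.5,-0.004,0.006,0,1],[0,-8.9,1,-0.004,0.006,0,1],[0,-8.9,1.5,-0.004,0.006,0,1],[0,-8.9,1.5,-0.004,0.006,0,1],[0,-8.9,1.5,-0.004,0.006,0,1],[0,-8.9,1.5,-0.004,0.006,0,1]]'; python3 - <<'E'
from h import *
np.set_printoptions(precision=4,suppress=True)
s=get_state(); save('wrist','w8'); save('scene','s8');print(s['tcp_pos'],s['ee_rot'],s['ft_force'],s['gripper_width'])
E
```

```text
time_s: 10.2
tcp_pos: [0.5029, -0.034, 0.1827]
ee_rot: [[1.0, -0.022, -0.0], [-0.022, -1.0, -0.001], [-0.0, 0.001, -1.0]]
ft_force: [-0.2, -0.3, -2.2]
gripper_width: 0.711
[ 0.5029 -0.034   0.1827] [[ 0.9998 -0.0218 -0.0003]
 [-0.0218 -0.9998 -0.0006]
 [-0.0002  0.0006 -1.    ]] [-0.1989 -0.2811 -2.1819] 0.7110463630883691
```

View pics/w8_raw.png

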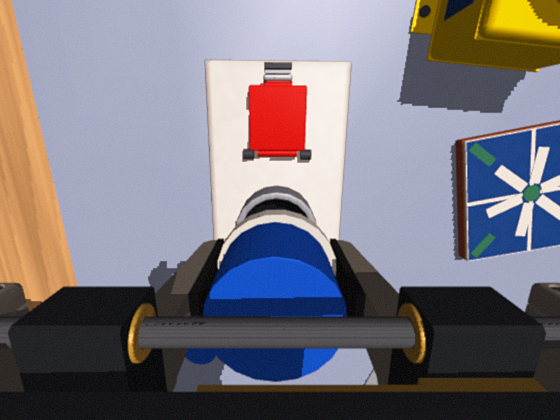

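```bash
python3 -m jog '[[0,-0.05,1,-0.001,0,0,1],[0,-0.05,2,-0.001,0,0,1],[0,-0.05,2.5,-0.001,0,0,1],[0,-0.05,2.8,-0.001,0,0,1],[0,-0.05,2.8,-0.001,0,0,1]]';  python3 -m jog '[[0,0,0.2,0,0,0,1],[0,0,0.4,0,0,0,1],[0,0,0.6,0,0,0,1],[0,0,0.6,0,0,0,1]]'
```

```text
time_s: 10.8
tcp_pos: [0.5025, -0.0331, 0.154]
ee_rot: [[1.0, -0.021, -0.001], [-0.021, -1.0, -0.001], [-0.001, 0.001, -1.0]]
ft_force: [0.1, 0.1, -2.1]
gripper_width: 0.709
time_s: 11.2
tcp_pos: [0.5023, -0.033, 0.1478]
ee_rot: [[1.0, -0.021, -0.002], [-0.021, -1.0, -0.001], [-0.002, 0.001, -1.0]]
ft_force: [0.8, -0.2, -1.1]
gripper_width: 0.708
```

```bash
python3 -m jog '[[0.05,0,0.3,0,0.002,0,1],[0.05,0,0.6,0,0.002,0,1],[0.05,0,0.8,0,0.002,0,1],[0.05,0,0.8,0,0.002,0,1]]';  python3 -m jog '[[0,0,0.2,0,0,0,1],[0,0,0.4,0,0,0,1],[0,0,0.5,0,0,0,1],[0,0,0.5,0,0,0,1]]'
```

```text
time_s: 11.6
tcp_pos: [0.5025, -0.033, 0.1393]
ee_rot: [[1.0, -0.021, -0.001], [-0.021, -1.0, -0.001], [-0.0, 0.001, -1.0]]
ft_force: [0.4, 0.0, -1.3]
gripper_width: 0.71
time_s: 12.0
tcp_pos: [0.5024, -0.033, 0.1341]
ee_rot: [[1.0, -0.021, -0.001], [-0.021, -1.0, -0.001], [-0.001, 0.001, -1.0]]
ft_force: [-0.2, -0.0, -2.0]
gripper_width: 0.708
```

```bash
python3 -m jog '[[0,0,0.1,0,0,0,1],[0,0,0.15,0,0,0,1],[0,0,0.15,0,0,0,1]]';  python3 -m jog '[[0,0,0.08,0,0,0,1],[0,0,0.12,0,0,0,1],[0,0,0.12,0,0,0,1]]'
```

```text
time_s: 12.3
tcp_pos: [0.5024, -0.0329, 0.1326]
ee_rot: [[1.0, -0.021, -0.001], [-0.021, -1.0, -0.001], [-0.001, 0.001, -1.0]]
ft_force: [0.3, 0.4, -2.0]
gripper_width: 0.707
time_s: 12.6
tcp_pos: [0.5025, -0.033, 0.1325]
ee_rot: [[1.0, -0.021, -0.001], [-0.021, -1.0, -0.001], [-0.001, 0.001, -1.0]]
ft_force: [-5.3, 0.8, 6.1]
gripper_width: 0.707
```

```bash
python3 -m jog '[[0,0,0.02,0,0,0,1],[0,0,0.02,0,0,0,0],[0,0,0.02,0,0,0,-1],[0,0,0.02,0,0,0,-1],[0,0,0.02,0,0,0,-1],[0,0,0.02,0,0,0,-1],[0,0,0.02,0,0,0,-1]]'; python3 - <<'E'
from h import *
np.set_printoptions(precision=4,suppress=True)
s=get_state(); save('wrist','w9'); save('scene','s9');print(s['tcp_pos'],s['ee_rot'],s['ft_force'],s['gripper_width'])
import json
json.dump({k:np.asarray(s[k]).tolist() for k in('tcp_pos','ee_rot')},open('w9.json','w'))
crop('w9_raw.png',180,180,200,140,4,'c14.png');crop('s9_raw.png',180,140,120,90,6,'c15.png')
E
```

```text
time_s: 13.3
tcp_pos: [0.5025, -0.033, 0.1322]
ee_rot: [[1.0, -0.021, -0.001], [-0.021, -1.0, -0.001], [-0.001, 0.001, -1.0]]
ft_force: [-0.1, -0.2, -0.3]
gripper_width: 0.996
[ 0.5025 -0.033   0.1322] [[ 0.9998 -0.0213 -0.0009]
 [-0.0213 -0.9998 -0.0009]
 [-0.0009  0.0009 -1.    ]] [-0.0617 -0.2087 -0.258 ] 0.9963868761352435
```

View pics/c14.png

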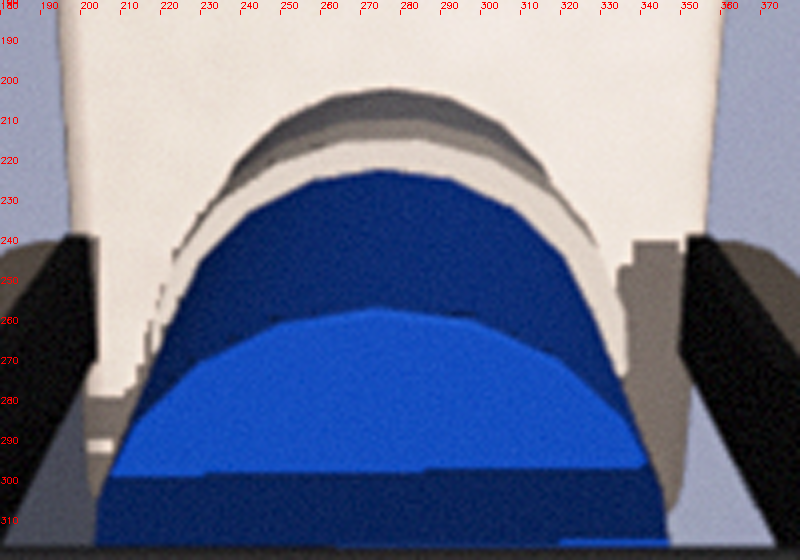

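View pics/c15.png

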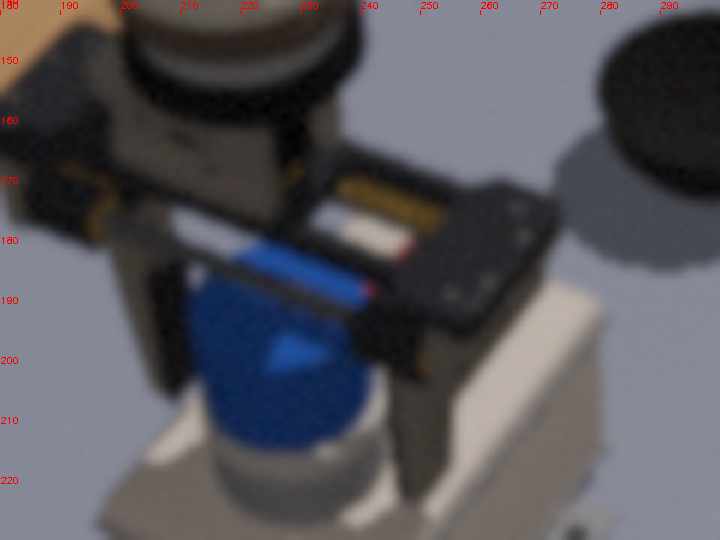

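```bash
python3 -m jog '[[0,0,-1,0.001,0.001,0,-1],[0,0,-2,0.001,0.001,0,-1],[0,0,-2.8,0.001,0.001,0,-1],[0,0,-3.2,0.001,0.001,0,-1],[0,0,-3.2,0.001,0.001,0,-1],[0,0,-3.2,0.001,0.001,0,-1]]'; python3 - <<'E'
from h import *
np.set_printoptions(precision=4,suppress=True)
s=get_state(); save('wrist','w10'); print(s['tcp_pos'],s['ee_rot'],s['ft_force'],s['gripper_width'])
import json
json.dump({k:np.asarray(s[k]).tolist() for k in('tcp_pos','ee_rot')},open('w10.json','w'))
E
```

```text
time_s: 14.0
tcp_pos: [0.5024, -0.0329, 0.1642]
ee_rot: [[1.0, -0.021, 0.0], [-0.021, -1.0, 0.0], [0.0, -0.0, -1.0]]
ft_force: [0.4, 0.2, -0.8]
gripper_width: 1.002
[ 0.5024 -0.0329  0.1642] [[ 0.9998 -0.0213  0.    ]
 [-0.0213 -0.9998  0.0001]
 [ 0.     -0.0001 -1.    ]] [ 0.4492  0.1668 -0.7843] 1.0015354386286972
```

View pics/w10_raw.png

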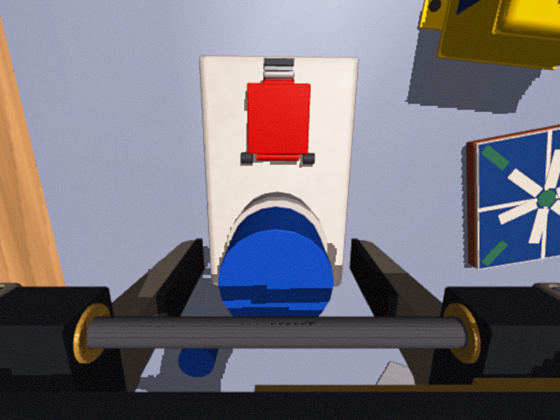

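```bash
python3 -m jog '[[0,0,0,0,0,0,0],[0,0,0,0,0,0,1],[0,0,0,0,0,0,1],[0,0,0,0,0,0,1],[0,0,0,0,0,0,1],[0,0,0,0,0,0,1]]'; python3 -m jog '[[0,0,-0.2,0,0,0,1],[0,0,-0.6,0,0,0,1],[0,0,-1.2,0,0,0,1],[0,0,-2,0,0,0,1],[0,0,-3,0,0,0,1],[0,0,-4,0,0,0,1],[0,0,-5,0,0,0,1],[0,0,-5,0,0,0,1]]'; python3 - <<'E'
from h import *
np.set_printoptions(precision=4,suppress=True)
s=get_state(); save('wrist','w11');save('scene','s11'); print(s['tcp_pos'],s['ee_rot'],s['ft_force'],s['gripper_width'])
E
```

```text
time_s: 14.65
tcp_pos: [0.5022, -0.0329, 0.1638]
ee_rot: [[1.0, -0.021, -0.001], [-0.021, -1.0, 0.0], [-0.001, -0.0, -1.0]]
ft_force: [0.3, 0.0, 0.1]
gripper_width: 0.637
time_s: 15.45
tcp_pos: [0.5034, -0.0332, 0.216]
ee_rot: [[1.0, -0.021, 0.003], [-0.021, -1.0, -0.001], [0.003, 0.001, -1.0]]
ft_force: [-0.8, 0.5, -0.5]
gripper_width: 0.637
[ 0.5034 -0.0332  0.216 ] [[ 0.9998 -0.0212  0.0029]
 [-0.0212 -0.9998 -0.0008]
 [ 0.0029  0.0007 -1.    ]] [-0.8363  0.5322 -0.5499] 0.6368654474152825
```

View pics/w11_raw.png

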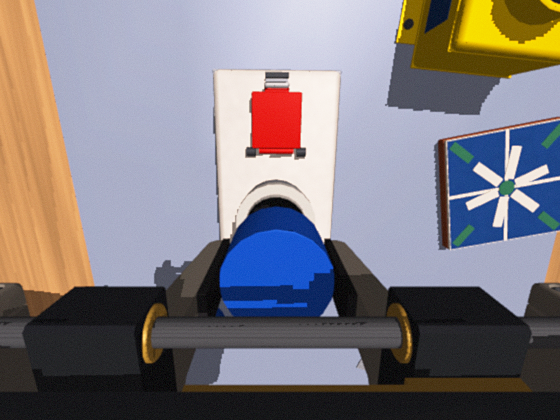

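View pics/s11_raw.png

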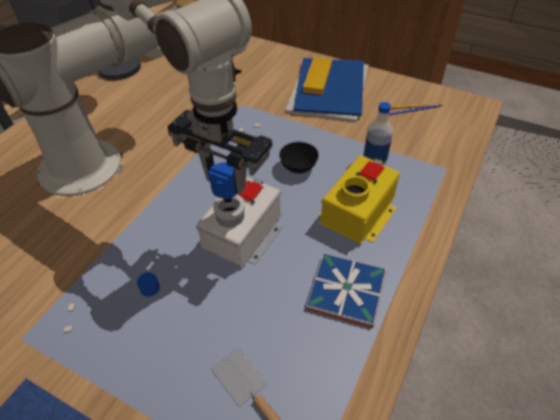

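```bash
python3 -m jog '[[-0.05,0,-1,0.001,-0.003,0,1],[-0.05,0,-2,0.001,-0.003,0,1],[-0.05,0,-3,0.001,-0.003,0,1],[-0.05,0,-3.6,0.001,-0.003,0,1],[-0.05,0,-3.6,0.001,-0.003,0,1],[-0.05,0,-3.6,0.001,-0.003,0,1],[-0.05,0,-3.6,0.001,-0.003,0,1]]'; python3 - <<'E'
from h import *
np.set_printoptions(precision=4,suppress=True)
s=get_state(); save('wrist','w12');save('scene','s12'); save('top','t12');print(s['tcp_pos'],s['ee_rot'],s['ft_force'],s['gripper_width'],s['qvel'])
import json
json.dump({k:np.asarray(s[k]).tolist() for k in('tcp_pos','ee_rot')},open('w12.json','w'))
crop('w12_raw.png',190,60,180,190,3,'c16.png');crop('s12_raw.png',180,120,120,140,5,'c17.png')
E
```

```text
time_s: 16.25
tcp_pos: [0.5016, -0.0328, 0.2496]
ee_rot: [[1.0, -0.021, -0.004], [-0.021, -1.0, 0.001], [-0.004, -0.001, -1.0]]
ft_force: [-0.1, -0.0, 0.1]
gripper_width: 0.633
[ 0.5016 -0.0328  0.2496] [[ 0.9998 -0.0213 -0.004 ]
 [-0.0213 -0.9998  0.0014]
 [-0.004  -0.0014 -1.    ]] [-0.0777 -0.0055  0.1041] 0.6328088540644226 [ 0.0009  0.0013  0.0042 -0.0015  0.0002 -0.0002]
```

View pics/c16.png

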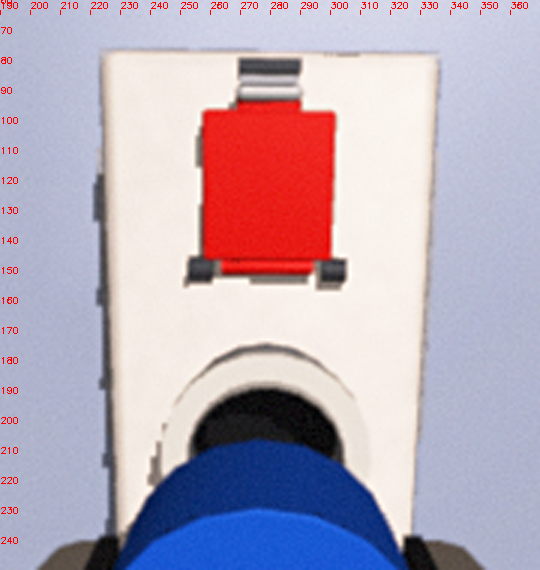

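View pics/c17.png

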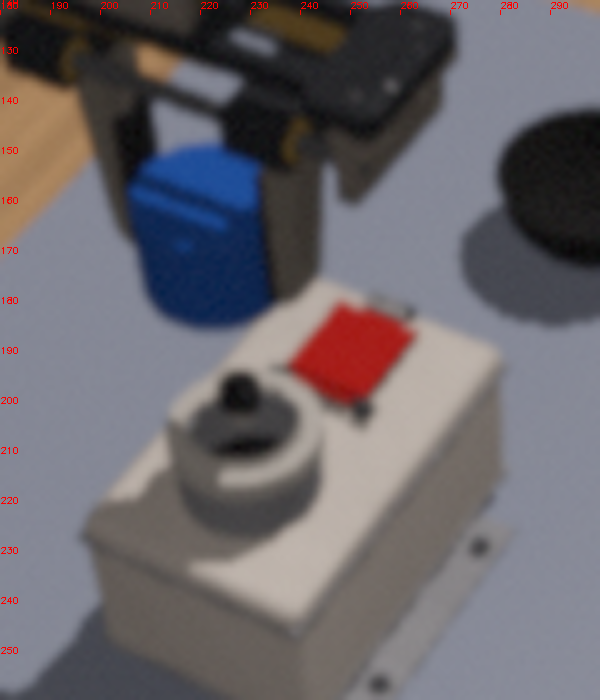

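View pics/t12_raw.png

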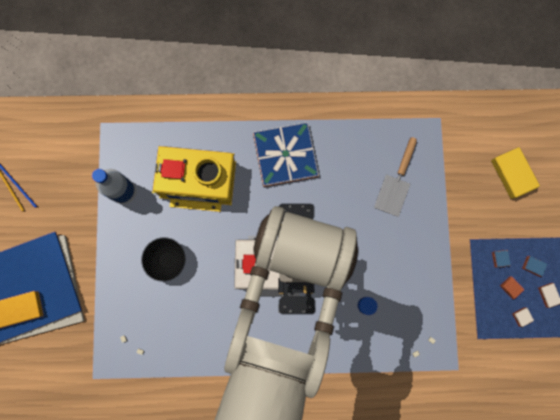

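```bash
python3 - <<'E'
from h import *
k=calibration('scene');M=k['camera_from_world']
def pr(p):
    c=M[:3,:3]@p+M[:3,3]; return k['cx']+k['fx']*c[0]/-c[2],k['cy']-k['fy']*c[1]/-c[2]
im=cv2.imread('pics/s12_raw.png'); x,y,w,h,K=200,185,60,45,12
c=cv2.resize(im[y:y+h,x:x+w],None,fx=K,fy=K,interpolation=cv2.INTER_CUBIC)
d=c.copy()
# image-fit shift between cameras: earlier rim centre seen at (229.3,208.6) in the empty picture
s0=np.array([229.75-.44,209-.44]); 
a=np.array(pr(np.array([.5025,-.033,.123]))); off=s0-a; print('off',off)
for r,z,col in((.033,.133,(0,255,0)),(.033,.123,(0,255,255)),(.031,.123,(255,0,0)),(.031,.095,(255,0,255))):
    P=[np.array(pr(np.array([.5025+r*np.cos(t),-.033+r*np.sin(t),z])))+off for t in np.linspace(0,6.283,80)]
    cv2.polylines(d,[np.int32((np.array(P)-[x,y]+.5)*K)],True,col,1)
cv2.imwrite('pics/c18.png',d); cv2.imwrite('pics/c19.png',c)
E
```

```text
off [0.38570896 1.59115745]
```

View pics/c18.png

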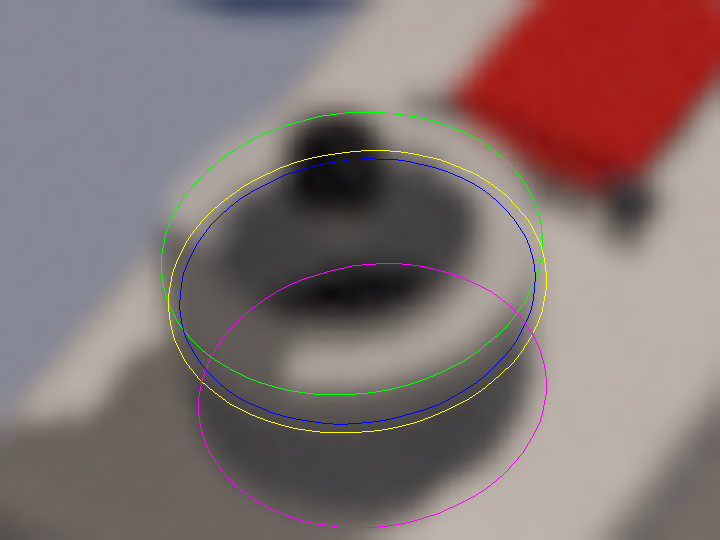

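View pics/c19.png

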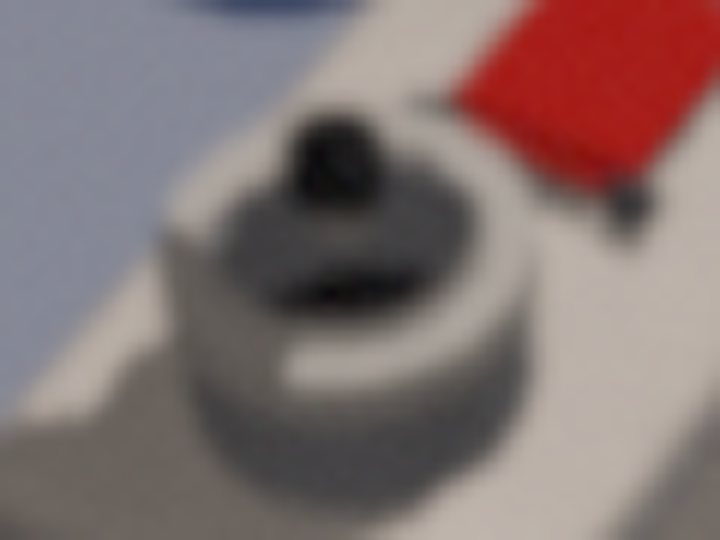

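```bash
python3 -c "
from plant import *
s=get_state();print(s['time_s'],s['tcp_pos'],s['gripper_width'],s['ft_force'])
print(ctrl.finish_job())"
```

```text
16.4 [ 0.50162667 -0.03284782  0.24962488] 0.6356656721404483 [ 0.07281034 -0.41170993 -0.86689291]
the job is handed in; nothing more can be done
None
```

The job is done and handed in at 16.4 s of the 64 s allowed.

1. **Spout cover:** I pressed the red cover down with closed fingers. The force rose to about 8 N, dropped as the catch snapped, and I then pressed slightly past shut. Every later picture shows it lying level with its tip under the catch.
2. **Lids:** I gripped both lids by the inner lid's flange (opening about 65 mm) and lowered them onto the neck. The plug went in with under 1 N sideways. Firm contact came at the height expected for fully home (measured 132.5 mm), so I released them there.
3. **Cap:** I gripped the cap alone (opening about 58 mm) and lifted it off.

**Last checks:**
- The wrist and scene pictures show the inner lid seated on the neck with its knob exposed.
- The bystanders are where they were.
- The cap is still in the gripper, with the tool about 0.2° off vertical. I judged it level from the tool, not from the cap itself.
- The cap's lower edge is about 86 mm above the flange, and its middle about 113 mm above the flange's middle. I read "about 10 cm" as lying between those two figures.
- In an outline overlay on the scene picture, the predicted circles sat about 1 pixel low. I put this down to the camera calibration; the force and height readings both show the lid home.

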